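# Snap the plywood display deck onto the soap stall's rack

### The job

Lift the holed plywood deck by its batten and lay it over the four snap studs of the wooden rack, either way round, so that it rests on their barbs. Then press its two ends down in turn, keeping it roughly level, until all four studs have clicked through and it sits fully home on their shoulders, and let go. Press gently, with less than 3 kg of push, and leave the soaps and other goods where they are.

Things in the scene. Friction and masses are not known exactly. Their poses are not given: they have to be found in the camera images.
- rack: Rack: wooden plate 220 (x) x 130 (y) x 12 mm, level on a grey foam pad 250 x 150 x 20 mm. Origin: centre of the plate's underside, 20 mm above the table; x along its long side, z up. Four identical white plastic snap studs at x = +-80, y = +-40 mm. Under a push it sinks straight down several mm into the foam (softness not known) and comes back; it never slides or turns.
- stud (a point): One of the four studs (x = -80, y = -40 mm): on its axis at the top of its square shoulder (26 x 30 mm), 26 mm above the rack's origin; the deck's underside lies there when home. Above it a round pin, 9.4 mm thick, tapering to 3.6 mm in its top 6 mm, ends 52 mm above the rack's origin.
- barb (a point): Level of the barbs' tips on that stud's axis, 36 mm above the rack's origin. On the pin's +x and -x sides a sprung barb sticks out 8.5 mm from the axis, ramped above. A deck laid over the pins rests on the ramps, its underside 33 to 35 mm above the rack's origin. Pushing one stud through takes about 6 to 8 N, the two at one end 13 to 17 N together; then it drops onto the shoulder.
- deck_grip (a point): Centre of the deck's batten, half-way up. Deck: plywood board 200 (x) x 110 (y) x 8 mm, about 0.22 kg, flat on the table at the start; across its middle a batten 22 mm wide (x), 80 long (y), 30 high to grasp. This point is 15 mm above the board's top face, 23 mm above its underside. x along the board's long side, z up. Press the ends with closed fingers between the two holes, 72 mm from the centre.
- deck_nr (a point): Deck's hole at x = -80, y = -40 mm: its centre at the level of the board's underside (axes as deck_grip). 26 mm above the rack's origin when home. All four holes: 12 x 12 mm in the top 2.5 mm of the board, 20 x 14 mm below; 1.3 mm play all round the pin. When home, the pins stand 18 mm above the board.
- deck_nl (a point): The same for the hole at x = -80, y = +40 mm.
- deck_fr (a point): The same for the hole at x = +80, y = -40 mm.
- deck_fl (a point): The same for the hole at x = +80, y = +40 mm.
- soap_a_mid (a point): Centre of a pale soap bar with a dark paper band, 80 x 55 x 28 mm; not to be moved.
- soap_b_mid (a point): Centre of a pale soap bar with a dark paper band, 75 x 50 x 30 mm; not to be moved.
- soap_dark_mid (a point): Centre of a bare black soap bar, 85 x 50 x 25 mm; not to be moved.
- coaster_mid (a point): Centre of a wooden disc, 52 mm across, 10 mm thick, near the robot between rack and deck; not to be moved.
- salve_mid (a point): Centre of a small jar, 48 mm across, 50 mm high, beyond rack and deck; not to be moved.
- twine_mid (a point): Centre of an upright spool of twine, 48 mm across, 60 mm high; not to be moved.
- cardblock_mid (a point): Centre of the foot of a price-card holder: foot 30 x 80 x 20 mm with an upright card, 65 mm high in all; not to be moved.
Not all that is in view belongs to the job. What is meant by the part that bears deck_grip is not orange or red, and is the larger of those in its own colour.

How it is judged:
On the way, in this order (a step that is already met when the one before it is completed fails the run):
1. the deck lies over the four studs, resting on their barbs, none clicked yet (horizontal distance between deck_grip and rack below 0.006 m and angle between the x axis of deck_grip and the x axis of rack, either way round below 0.05 rad and z of deck_nr in the frame of rack between 0.03 and 0.04 m and z of deck_nl in the frame of rack between 0.03 and 0.04 m and z of deck_fr in the frame of rack between 0.03 and 0.04 m and z of deck_fl in the frame of rack between 0.03 and 0.04 m), for 0.2 s.
2. all four studs have clicked through and the deck is home on every shoulder (horizontal distance between deck_grip and rack below 0.006 m and angle between the x axis of deck_grip and the x axis of rack, either way round below 0.05 rad and z of each of deck_nr, deck_nl, deck_fr, deck_fl in the frame of rack below 0.0275 m), for 0.2 s.
At the end, for the whole second after the job is handed in: At all four holes the deck's underside is less than 27.5 mm above the rack's origin (home is 26 mm, within 1.5 mm), the deck is centred on the rack within 6 mm and parallel to it within 0.05 rad (either way round), everything is released and at rest (all of step 2 and linear speed of rack below 0.01 m/s and angular speed of rack below 0.05 rad/s); the robot touches nothing.
It fails at once if the rack is pushed more than 13 mm down into its foam, as 3 kg of push does (height (world z) of rack below 0.007 m).
It fails at once if the deck is tipped by more than about 12 degrees (angle between deck_grip's own z axis and vertical above 0.21 rad).
It fails at once if a soap or other bystander is moved by more than 20 mm (distance of any of soap_a_mid, soap_b_mid, soap_dark_mid, coaster_mid, salve_mid, twine_mid, cardblock_mid from where it was at the start of the episode above 0.02 m).
It also fails if it takes over 69 s, if anything falls off the work surface, if the arm or the gripper's body presses on something with over 40 N, if the wrist force passes 120 N, or if a joint passes its speed limit or range.

### The arm

A 7-joint arm with a two-finger parallel gripper is mounted at the origin on the work surface. World frame = base frame: x ahead of the robot, y to its left, z up, the work surface at z = 0. Lengths are in m, angles in rad, forces in N, time in s.
With the tool pointing down it reaches from about 0.425 to 0.875 m from the base axis. Payload 4.7 kg.
Tool frame: the origin (TCP) lies on the centre line of the jaws, within the pads' length; the fingertips stand 14 mm ahead of it and the grasp point (between the pads) lies 5 mm behind it (tcp_to_tips is the distance from the TCP to the fingertips, in m); y points along the fingers, z is the direction in which the jaws open and shut, and the axes are right-handed (so a half turn about y gives the same grasp; the last joint's range is limited). The gripper opens to 87 mm and grips with 3 to 60 N. Pads are 19 mm wide; open, the fingers measure 117 mm over their backs; the gripper's body (75 mm by 190 mm) begins 51 mm behind the grasp point.
Start: joints at [-1.19, 0.321, -0.07, 1.45, 0.023, 1.371, -0.057], TCP at [0.233, 0.607, 0.237] pointing down, gripper open.
Joint ranges: [-2.86, 2.86], [-0.3, 2.09], [-1.38, 1.24], [0.06, 2.45], [-1.56, 4.7], [0.09, 2.05], [-2.69, 2.69]. Speed limits (rad/s): [2.57, 2.57, 3.14, 3.14, 3.14, 3.14, 3.14].

### API

Orientations are given as a unit quaternion [x, y, z, w].
In Python, from station import * gives the robot as it stands.
- The arm moves only by the tool apply_moves, never from a script. Its argument "motion" is a list of rows, each an object with "offset": the shift along the world's x, y, z in mm, a list of three; "twist": the turn about the world's z in degrees; "claw": the finger opening in mm, from 0 to 87. A call has exactly 8 rows; each row shifts and turns the pose as measured when the row begins; what a row does not reach is not made up. A row lasts 1/12 s, in which the tool goes at most 41.7 mm and 7.16 degrees, less where a joint would pass 70% of its speed; a pose out of reach is approached as far as the arm can. A call is refused whole if a number of a shift passes 41.7 or a number of a turn 7.16, either way. A call with a gripper value outside its range is refused whole. The fingers move at their own pace and stop on an object; "squeeze" is the grip in N (left out, the last holds). Time passes only in rows, so rows that do not move let the fingers close, or fill a call up. It gives the time, the measured TCP pose, the force and the opening at its end, in the units of the state.
- observe(): the state, without advancing time (a new reading comes with each control period).
- capture(name): name is "scene" or "top"; returns a dict with "frame" (384x512x3 uint8, red, green, blue), "intrinsics" (3x3 intrinsics, pixels), "k1" (the pictures are not rectified: a ray, as slopes to the right and down, at radius r is drawn at 1 + k1 r^2 times it, then the intrinsics apply), "origin" and "attitude" of the camera in the world. Camera axes: x right, y down, z forward; pixel columns grow to the right and rows downward; lengths in m; the calibration is good to about 2 mm. A picture is of the moment at which its call begins. There is no depth.
- sign_off(): hands the job in, once; it reports no verdict.
The state is a dict: "clock": time; "joints": joint angles; "joint_velocities": joint speeds; "joint_efforts": joint torques, N m; "tcp_pos": TCP position; "tcp_rot": TCP orientation; "contact_force": force on the tool from outside, world axes, zero at the start; "moment": the same for the moment, N m; "gripper_width": finger opening in m.
Only numpy, scipy, OpenCV 4.12 (cv2) and the standard library are available. Lean on these libraries where they do the work, as an engineer would, in place of code of your own. Each camera call takes 0.05 s, during which the arm holds its last target. There are 200 camera calls.

## Working session

There is one attempt and no reset: what is moved stays moved. The work goes in short steps, Python scripts to look and compute and a tool call to move; the robot and the scene stay as the last step left them, time stands still between calls to the robot, and variables do not carry over. Pictures are saved under pics/ and viewed, about 8 in all and at most 12, crops included, and the job is handed in when it is done.

Besides the shell and the picture viewer there is one more tool, called after "Call:" as name(argument=value, ...), one argument or row to a line, values as JSON. apply_moves: Moves the arm, as the interface text tells. Its arguments: {"type":"object","properties":{"motion":{"type":"array","items":{"type":"object","properties":{"offset":{"type":"array","items":{"type":"number"}},"twist":{"type":"number"},"claw":{"type":"number"}}}},"squeeze":{"type":"number"}},"required":["motion"]}

```bash
mkdir -p pics; cat > h.py <<'E'
from station import *
import numpy as np, cv2
from scipy.spatial.transform import Rotation as R
def snap(name,fn):
    c=capture(name); cv2.imwrite('pics/'+fn,c['frame'][:,:,::-1]); np.save('pics/'+name+'.npy',c,allow_pickle=True); return c
def load(name): return np.load('pics/'+name+'.npy',allow_pickle=True).item()
def att(c):
    a=np.array(c['attitude']); return a if a.shape==(3,3) else R.from_quat(a).as_matrix()
def p2w(c,uv,z):
    K=np.array(c['intrinsics']); uv=np.atleast_2d(np.array(uv,float))
    d=(uv-K[[0,1],[2,2]])/K[[0,1],[0,1]]; s=d.copy()
    for _ in range(30): s=d/(1+c['k1']*(s**2).sum(1,keepdims=True))
    r=np.c_[s,np.ones(len(s))]@att(c).T; o=np.array(c['origin'])
    return o+r*((z-o[2])/r[:,2])[:,None]
def w2p(c,P):
    K=np.array(c['intrinsics']); q=(np.atleast_2d(P)-c['origin'])@att(c)
    s=q[:,:2]/q[:,2:]; s=s*(1+c['k1']*(s**2).sum(1,keepdims=True))
    return s*K[[0,1],[0,1]]+K[[0,1],[2,2]]
E
python3 - <<'E'
from h import *
for n in('scene','top'):
    c=snap(n,n+'0.png'); print(n,c['origin'],c['attitude'],c['k1'],c['intrinsics'])
a=[cv2.imread(f'pics/{n}0.png') for n in('top',)][0]
cv2.imwrite('pics/top0b.png',cv2.resize(a,(800,600),interpolation=cv2.INTER_CUBIC))
s=observe(); print(s['tcp_pos'],s['tcp_rot'],s['contact_force'],s['clock'])
E
```

```text
scene [0.99178621 0.79567734 0.83200772] [ 0.24575108  0.86463161 -0.41948072 -0.12670643] -0.11576176984243827 [[373.94201639   0.         252.16141258]
 [  0.         373.94201639 189.93032288]
 [  0.           0.           1.        ]]
top [ 0.30397331 -0.01136221  1.09300659] [ 0.71061441 -0.69826398  0.05032369 -0.07015771] 0.025048457836009837 [[354.68014447   0.         250.81072395]
 [  0.         354.68014447 188.23444949]
 [  0.           0.           1.        ]]
[0.2329658  0.60631425 0.23556116] [ 0.69586057 -0.12898681  0.12884221 -0.6946511 ] [ 0.04147331  0.3335262  -0.0630617 ] 0.1
```

View pics/top0b.png

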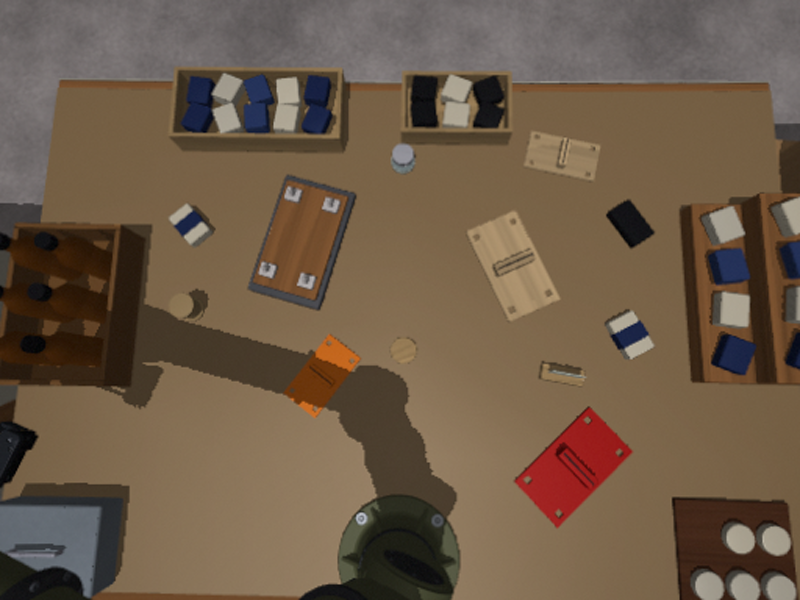

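View pics/scene0.png

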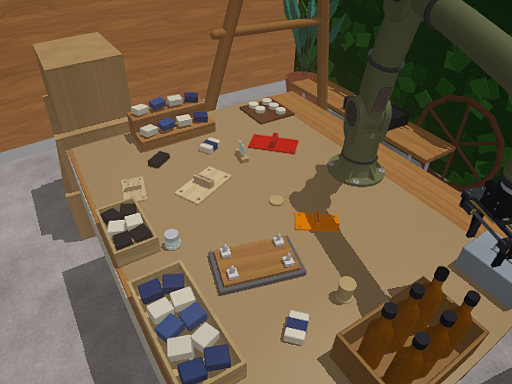

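The top view shows the pale larger plywood deck at about (513,265) and the rack at (302,242), in the 800x600 picture. Next I zoom in on both.

```bash
python3 - <<'E'
from h import *
a=cv2.imread('pics/top0.png')
# source crops 100x100 px, x4
d=a[125:215,285:370]; r=a[105:205,150:240]
f=lambda m:cv2.resize(m,(400,int(400*m.shape[0]/m.shape[1])),interpolation=cv2.INTER_CUBIC)
d,r=f(d),f(r); print(d.shape,r.shape)
h=max(d.shape[0],r.shape[0]); o=np.zeros((h,800,3),np.uint8); o[:d.shape[0],:400]=d;o[:r.shape[0],400:]=r
cv2.imwrite('pics/z1.png',o)
E
```

```text
(423, 400, 3) (444, 400, 3)
```

View pics/z1.png

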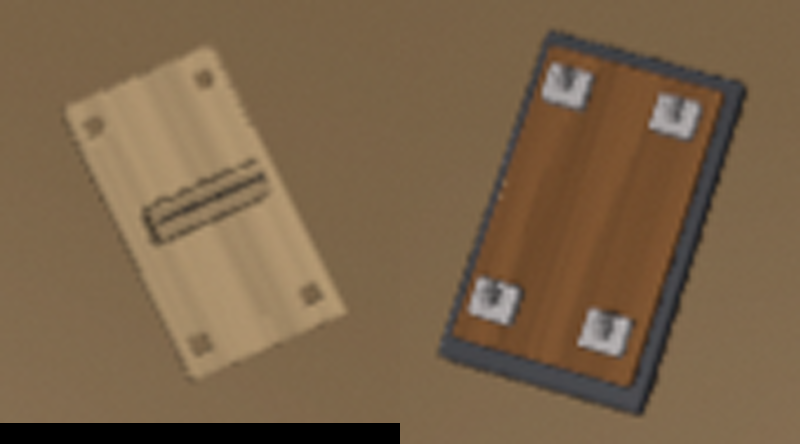

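```bash
cat > fit.py <<'E'
from h import *
from scipy.optimize import minimize
def boxpts(p,lx,ly,z0,z1):
    c,s=np.cos(p[2]),np.sin(p[2]); L=[]
    for sx in(-1,1):
        for sy in(-1,1):
            x,y=sx*lx/2,sy*ly/2
            for z in(z0,z1): L.append([p[0]+c*x-s*y,p[1]+s*x+c*y,z])
    return np.array(L)
def hullmask(uv,box,S=8):
    u0,v0,u1,v1=box; m=np.zeros(((v1-v0)*S,(u1-u0)*S),np.uint8)
    q=((uv-[u0,v0]+.5)*S-.5)*16
    cv2.fillConvexPoly(m,cv2.convexHull(np.round(q).astype(np.int32)),255,lineType=cv2.LINE_8,shift=4)
    return cv2.resize(m,(u1-u0,v1-v0),interpolation=cv2.INTER_AREA)/255.
def fit(cams,masks,boxes,p0,dims):
    def cost(v):
        p=np.array([v[0]*.001,v[1]*.001,v[2]*.01])
        return sum(np.abs(hullmask(w2p(c,boxpts(p,*dims)),b)-m).sum() for c,m,b in zip(cams,masks,boxes))
    v=np.array([p0[0]*1e3,p0[1]*1e3,p0[2]*100]); st=6
    for _ in range(4):
        r=minimize(cost,v,method='Nelder-Mead',options=dict(initial_simplex=np.vstack([v]+[v+st*e for e in np.eye(3)]),xatol=.02,fatol=.02)); v=r.x; st/=2
    return np.array([v[0]*.001,v[1]*.001,v[2]*.01]),r.fun
E
python3 - <<'E'
from fit import *
t=load('top'); 
dc=np.array([(212,46),(66,106),(193,379),(346,314)])/4.706+[285,125]
rc=(np.array([(148,32),(345,86),(240,413),(40,355)]))/4.444+[150,105]
D=p2w(t,dc-.4,.008);Rk=p2w(t,rc-.4,.02)
ang=lambda P:np.arctan2(*( (P[0]+P[1]-P[2]-P[3])[1::-1])) 
angR=np.arctan2(*(Rk[0]+Rk[1]-Rk[2]-Rk[3])[1::-1])
pd=[*D.mean(0)[:2],ang(D)];pr=[*Rk.mean(0)[:2],angR]
print('picks',pd,pr,[np.linalg.norm(D[i]-D[(i+1)%4]).round(3) for i in range(4)],[np.linalg.norm(Rk[i]-Rk[(i+1)%4]).round(3) for i in range(4)])
tf=t['frame'].astype(float)
db=(285,125,370,215);rb=(150,105,240,205)
cr=lambda b:cv2.cvtColor(t['frame'],cv2.COLOR_RGB2LAB)[b[1]:b[3],b[0]:b[2]].astype(float)
def soft(b,p,dims):
    l=cr(b); big=cv2.dilate(hullmask(w2p(t,boxpts(p,*dims)),b),np.ones((5,5)))
    bg=np.median(l[big<.1],0); d=np.linalg.norm(l-bg,axis=2); hi=np.median(d[hullmask(w2p(t,boxpts(p,*dims)),b)>.9])
    m=(d>min(.5*hi,18)).astype(np.uint8); n,L,st,_=cv2.connectedComponentsWithStats(m); k=1+st[1:,4].argmax()
    m=(L==k).astype(np.uint8); m=cv2.morphologyEx(m,cv2.MORPH_CLOSE,np.ones((7,7))); return m.astype(float),hi
for nm,b,p,dims in(('deck',db,pd,(.2,.11,0,.008)),('rack',rb,pr,(.25,.15,0,.02))):
    m,hi=soft(b,p,dims); q,f=fit([t],[m],[b],p,dims); print(nm,q.round(4),np.degrees(q[2]).round(2),'res px',f,m.sum(),hi)
# white shoulders
b=rb; l=cr(b); ab=np.hypot(l[...,1]-128,l[...,2]-128)
m=((l[...,0]>120)&(ab<12)).astype(np.uint8);n,L,st,ce=cv2.connectedComponentsWithStats(m)
for i in range(1,n):
    if st[i,4]>20: print(st[i],p2w(t,ce[i]+[b[0],b[1]],.046))
E
```

```text
picks [np.float64(0.5549097768907505), np.float64(-0.21740960648053215), np.float64(0.42593803970551064)] [np.float64(0.5953295804476665), np.float64(0.20343003506495852), np.float64(-0.26465049654273)] [np.float64(0.107), np.float64(0.2), np.float64(0.109), np.float64(0.2)] [np.float64(0.149), np.float64(0.246), np.float64(0.146), np.float64(0.246)]
deck [ 0.5551 -0.2177  0.4376] 25.07 res px 65.0156862745098 2269.0 39.20459156782532
rack [ 0.5971  0.2045 -0.2718] -15.57 res px 73.61960784313726 3870.0 24.779023386727733
[32 14 11 10 67] [[0.68302529 0.22264938 0.046     ]]
[56 21 11 10 70] [[0.66232085 0.14610433 0.046     ]]
[15 63 12 10 65] [[0.52849123 0.26476784 0.046     ]]
[40 70 12 10 73] [[0.5073935  0.18772693 0.046     ]]
```

```bash
python3 - <<'E'
from h import *
s=observe(); M=R.from_quat(s['tcp_rot']).as_matrix(); print(M.round(3)); y=np.degrees(np.arctan2(M[1,2],M[0,2])); print('tool z yaw',y)
p=s['tcp_pos']; print('to deck',(np.array([.5550,-.2176,.026])-p)*1e3, 'twist',(25-y+90)%180-90)
E
```

```text
[[ 0.934 -0.001  0.359]
 [-0.359 -0.002  0.934]
 [ 0.    -1.    -0.002]]
tool z yaw 68.99099869485235
to deck [ 322.03419641 -823.91425047 -209.5611632 ] twist -43.99099869485235
```

Call:
apply_moves(
  motion=[
    {"offset": [25, -33, 0], "twist": -5.5, "claw": 60},
    {"offset": [25, -33, 0], "twist": -5.5, "claw": 60},
    {"offset": [25, -33, 0], "twist": -5.5, "claw": 60},
    {"offset": [25, -33, 0], "twist": -5.5, "claw": 60},
    {"offset": [25, -33, 0], "twist": -5.5, "claw": 60},
    {"offset": [25, -33, 0], "twist": -5.5, "claw": 60},
    {"offset": [25, -33, 0], "twist": -5.5, "claw": 60},
    {"offset": [25, -33, 0], "twist": -5.5, "claw": 60},
  ],
)

```text
clock: 0.77
tcp_pos: [0.4218, 0.3425, 0.2295]
tcp_rot: [0.595, -0.387, 0.38, -0.593]
contact_force: [1.1, 0.7, -0.4]
gripper_width: 0.0603
```

Call:
apply_moves(
  motion=[
    {"offset": [12, -39, 0], "twist": 0, "claw": 60},
    {"offset": [12, -39, 0], "twist": 0, "claw": 60},
    {"offset": [12, -39, 0], "twist": 0, "claw": 60},
    {"offset": [12, -39, 0], "twist": 0, "claw": 60},
    {"offset": [12, -39, 0], "twist": 0, "claw": 60},
    {"offset": [12, -39, 0], "twist": 0, "claw": 60},
    {"offset": [12, -39, 0], "twist": 0, "claw": 60},
    {"offset": [12, -39, 0], "twist": 0, "claw": 60},
  ],
)

```text
clock: 1.43
tcp_pos: [0.5175, 0.0235, 0.2272]
tcp_rot: [0.594, -0.389, 0.381, -0.592]
contact_force: [1.8, -0.0, 0.0]
gripper_width: 0.06
```

Call:
apply_moves(
  motion=[
    {"offset": [6, -40, 0], "twist": 0.8, "claw": 60},
    {"offset": [6, -40, 0], "twist": 0, "claw": 60},
    {"offset": [6, -40, 0], "twist": 0, "claw": 60},
    {"offset": [6, -40, -10], "twist": 0, "claw": 60},
    {"offset": [6, -40, -10], "twist": 0, "claw": 60},
    {"offset": [6, -36, -20], "twist": 0, "claw": 60},
    {"offset": [0, 0, -35], "twist": 0, "claw": 60},
    {"offset": [0, 0, -15], "twist": 0, "claw": 60},
  ],
)

```text
clock: 2.1
tcp_pos: [0.5525, -0.2302, 0.1396]
tcp_rot: [0.595, -0.384, 0.385, -0.591]
contact_force: [-0.6, 2.5, -0.7]
gripper_width: 0.0601
```

```bash
python3 - <<'E'
from h import *
s=observe(); M=R.from_quat(s['tcp_rot']).as_matrix(); y=np.degrees(np.arctan2(M[1,2],M[0,2]))
print(s['tcp_pos'],'yaw',y,M[:,1].round(4))
for n in('top','scene'): snap(n,n+'1.png')
c=load('scene'); uv=w2p(c,[[.555,-.2176,.03]])[0].astype(int); print(uv)
a=cv2.imread('pics/scene1.png')[uv[1]-60:uv[1]+40,uv[0]-60:uv[0]+60]
cv2.imwrite('pics/z2.png',cv2.resize(a,None,fx=5,fy=5,interpolation=cv2.INTER_CUBIC))
E
```

```text
[ 0.55249564 -0.230177    0.13964183] yaw 24.078994740715565 [-0.002  -0.0051 -1.    ]
[202 178]
```

View pics/z2.png

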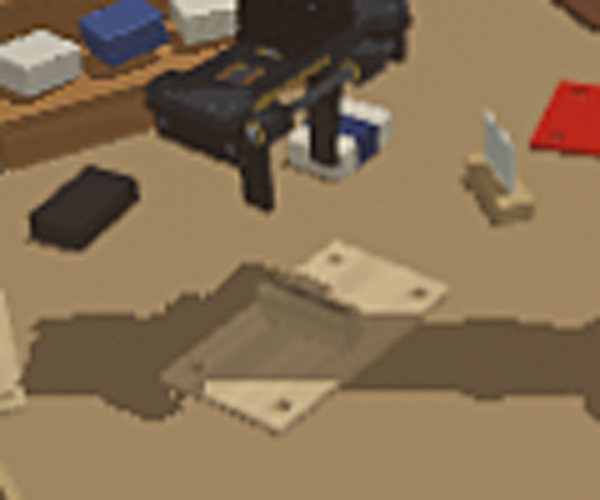

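The view shows the open fingers above the deck; holes are at (335,260), (420,293), (285,405), (197,370) in the crop. Next I cross-check the pose with the scene camera.

```bash
python3 - <<'E'
from h import *
c=load('scene')
P=p2w(c,np.array([(335,260),(420,293),(285,405),(197,370)])/5-.4+[142,118],.008)
print(P.round(4),P.mean(0)); d=P[2]+P[3]-P[0]-P[1]; print(np.degrees(np.arctan2(d[1],d[0])))
t=load('top'); dc=np.array([(204,79),(93,126),(201,344),(311,294)])/4.706+[285,125]
P=p2w(t,dc-.4,.008); print(P.mean(0)); d=P[0]+P[1]-P[2]-P[3]; print(np.degrees(np.arctan2(d[1],d[0])))
s=observe();print(s['tcp_pos'],s['joint_velocities'].round(3) if hasattr(s['joint_velocities'],'round') else s['joint_velocities'])
E
```

```text
[[ 0.4988 -0.2854  0.008 ]
 [ 0.4637 -0.2138  0.008 ]
 [ 0.608  -0.1462  0.008 ]
 [ 0.6447 -0.2142  0.008 ]] [ 0.5538148  -0.21491873  0.008     ]
25.54939486730248
[ 0.55472786 -0.21631047  0.008     ]
25.066842756992394
[ 0.55204648 -0.22984545  0.14043081] [-0.028 -0.045 -0.012 -0.053 -0.001  0.04  -0.015]
```

Call:
apply_moves(
  motion=[
    {"offset": [2.5, 12.5, 0], "twist": 1.0, "claw": 60},
    {"offset": [0, 0, -25], "twist": 0, "claw": 60},
    {"offset": [0, 0, -25], "twist": 0, "claw": 60},
    {"offset": [0, 0, -20], "twist": 0, "claw": 60},
    {"offset": [0, 0, -10], "twist": 0, "claw": 60},
    {"offset": [0, 0, 0], "twist": 0, "claw": 60},
    {"offset": [0, 0, 0], "twist": 0, "claw": 60},
    {"offset": [0, 0, 0], "twist": 0, "claw": 60},
  ],
)

```text
clock: 2.87
tcp_pos: [0.5647, -0.2048, 0.0685]
tcp_rot: [-0.598, 0.37, -0.378, 0.602]
contact_force: [0.3, 0.2, -0.8]
gripper_width: 0.06
```

```bash
cat > st.py <<'E'
from h import *
s=observe(); M=R.from_quat(s['tcp_rot']).as_matrix(); print(s['clock'],s['tcp_pos'].round(4),'yaw',np.degrees(np.arctan2(M[1,2],M[0,2])).round(2),M[:,1].round(4),np.round(s['contact_force'],1),s['gripper_width'])
E
python3 st.py
```

```text
2.8667 [ 0.5647 -0.2048  0.0685] yaw 26.22 [ 1.280e-02 -9.000e-04 -9.999e-01] [ 0.3  0.2 -0.8] 0.059975146452496214
```

Call:
apply_moves(
  motion=[
    {"offset": [-10, -12, 0], "twist": -1.0, "claw": 60},
    {"offset": [0, 0, 0], "twist": 0, "claw": 60},
    {"offset": [0, 0, 0], "twist": 0, "claw": 60},
    {"offset": [0, 0, 0], "twist": 0, "claw": 60},
    {"offset": [0, 0, 0], "twist": 0, "claw": 60},
    {"offset": [0, 0, 0], "twist": 0, "claw": 60},
    {"offset": [0, 0, 0], "twist": 0, "claw": 60},
    {"offset": [0, 0, 0], "twist": 0, "claw": 60},
  ],
)

```text
clock: 3.53
tcp_pos: [0.5566, -0.2198, 0.0743]
tcp_rot: [-0.593, 0.373, -0.387, 0.6]
contact_force: [-0.4, 0.7, 0.3]
gripper_width: 0.0603
```

```bash
python3 st.py
```

```text
3.5333 [ 0.5566 -0.2198  0.0743] yaw 25.05 [ 0.0219 -0.0025 -0.9998] [-0.4  0.7  0.3] 0.060308496027837465
```

Call:
apply_moves(
  motion=[
    {"offset": [-2, 3, -12], "twist": 0, "claw": 60},
    {"offset": [0, 0, -12], "twist": 0, "claw": 60},
    {"offset": [0, 0, -10], "twist": 0, "claw": 60},
    {"offset": [0, 0, -6], "twist": 0, "claw": 60},
    {"offset": [0, 0, 0], "twist": 0, "claw": 60},
    {"offset": [0, 0, 0], "twist": 0, "claw": 60},
    {"offset": [0, 0, 0], "twist": 0, "claw": 60},
    {"offset": [0, 0, 0], "twist": 0, "claw": 60},
  ],
)

```text
clock: 4.2
tcp_pos: [0.5527, -0.2153, 0.0273]
tcp_rot: [-0.594, 0.374, -0.385, 0.599]
contact_force: [-0.0, -0.7, 0.1]
gripper_width: 0.0599
```

```bash
python3 st.py
```

```text
4.2 [ 0.5527 -0.2153  0.0273] yaw 25.11 [ 0.0171 -0.0017 -0.9999] [-0.  -0.7  0.1] 0.05993932754840616
```

Call:
apply_moves(
  motion=[
    {"offset": [2, -1, 0], "twist": 0, "claw": 10},
    {"offset": [0, 0, 0], "twist": 0, "claw": 10},
    {"offset": [0, 0, 0], "twist": 0, "claw": 10},
    {"offset": [0, 0, 0], "twist": 0, "claw": 10},
    {"offset": [0, 0, 0], "twist": 0, "claw": 10},
    {"offset": [0, 0, 0], "twist": 0, "claw": 10},
    {"offset": [0, 0, 0], "twist": 0, "claw": 10},
    {"offset": [0, 0, 0], "twist": 0, "claw": 10},
  ],
  squeeze=30,
)

```text
clock: 4.87
tcp_pos: [0.5563, -0.2172, 0.0295]
tcp_rot: [-0.594, 0.373, -0.386, 0.6]
contact_force: [0.7, 1.1, 1.5]
gripper_width: 0.0218
```

```bash
python3 st.py
```

```text
4.8667 [ 0.5563 -0.2172  0.0295] yaw 25.1 [ 0.0205 -0.0026 -0.9998] [0.7 1.1 1.5] 0.021774215580729714
```

Call:
apply_moves(
  motion=[
    {"offset": [0, 0, 8], "twist": 0, "claw": 10},
    {"offset": [0, 0, 12], "twist": 0, "claw": 10},
    {"offset": [0, 0, 15], "twist": 0, "claw": 10},
    {"offset": [0, 0, 15], "twist": 0, "claw": 10},
    {"offset": [0, 0, 15], "twist": 0, "claw": 10},
    {"offset": [0, 0, 15], "twist": 0, "claw": 10},
    {"offset": [0, 0, 10], "twist": 0, "claw": 10},
    {"offset": [0, 0, 5], "twist": 0, "claw": 10},
  ],
)

```text
clock: 5.53
tcp_pos: [0.5532, -0.2165, 0.131]
tcp_rot: [-0.594, 0.375, -0.385, 0.599]
contact_force: [-0.2, -0.3, -1.9]
gripper_width: 0.0219
```

```bash
python3 st.py
```

```text
5.5333 [ 0.5532 -0.2165  0.131 ] yaw 25.02 [ 0.016  -0.0012 -0.9999] [-0.2 -0.3 -1.9] 0.02190083412459082
```

Call:
apply_moves(
  motion=[
    {"offset": [1, 14, 3], "twist": -2.0, "claw": 10},
    {"offset": [2, 25, 2], "twist": -2.5, "claw": 10},
    {"offset": [3, 28, 0], "twist": -2.5, "claw": 10},
    {"offset": [3, 28, 0], "twist": -2.5, "claw": 10},
    {"offset": [3, 28, 0], "twist": -2.5, "claw": 10},
    {"offset": [3, 28, 0], "twist": -2.5, "claw": 10},
    {"offset": [3, 28, 0], "twist": -2.5, "claw": 10},
    {"offset": [3, 28, 0], "twist": -2.5, "claw": 10},
  ],
)

```text
clock: 6.2
tcp_pos: [0.5714, -0.0135, 0.1406]
tcp_rot: [-0.515, 0.477, -0.492, 0.516]
contact_force: [0.3, -0.6, -1.9]
gripper_width: 0.0215
```

Call:
apply_moves(
  motion=[
    {"offset": [3, 28, 0], "twist": -2.5, "claw": 10},
    {"offset": [3, 28, 0], "twist": -2.5, "claw": 10},
    {"offset": [3, 28, 0], "twist": -2.5, "claw": 10},
    {"offset": [3, 28, 0], "twist": -2.5, "claw": 10},
    {"offset": [3, 28, 0], "twist": -2.5, "claw": 10},
    {"offset": [3, 25, 0], "twist": -2.5, "claw": 10},
    {"offset": [3, 18, 0], "twist": -2.5, "claw": 10},
    {"offset": [0, 8, 0], "twist": -2.0, "claw": 10},
  ],
)

```text
clock: 6.87
tcp_pos: [0.5891, 0.1942, 0.1399]
tcp_rot: [0.424, -0.561, 0.573, -0.421]
contact_force: [-0.8, 0.5, -1.9]
gripper_width: 0.0218
```

```bash
python3 st.py
```

```text
6.8667 [0.5891 0.1942 0.1399] yaw -16.61 [ 0.0074 -0.0151 -0.9999] [-0.8  0.5 -1.9] 0.02182502922391993
```

Settle and lower a little, then measure where the deck sits in the grip.

Call:
apply_moves(
  motion=[
    {"offset": [4, 6, -10], "twist": 0.5, "claw": 10},
    {"offset": [0, 0, -8], "twist": 0, "claw": 10},
    {"offset": [0, 0, -3], "twist": 0, "claw": 10},
    {"offset": [0, 0, 0], "twist": 0, "claw": 10},
    {"offset": [0, 0, 0], "twist": 0, "claw": 10},
    {"offset": [0, 0, 0], "twist": 0, "claw": 10},
    {"offset": [0, 0, 0], "twist": 0, "claw": 10},
    {"offset": [0, 0, 0], "twist": 0, "claw": 10},
  ],
)

```text
clock: 7.53
tcp_pos: [0.5919, 0.198, 0.1147]
tcp_rot: [0.428, -0.559, 0.571, -0.423]
contact_force: [0.1, -0.1, -1.3]
gripper_width: 0.0218
```

```bash
python3 st.py; python3 - <<'E'
from h import *
for n in('top','scene'): snap(n,n+'2.png')
print(observe()['tcp_pos'])
def crop(n,f,sz):
    c=load(n); u,v=w2p(c,[[.5955,.205,.09]])[0].astype(int); print(n,u,v)
    return cv2.resize(cv2.imread(f'pics/{n}2.png')[v-60:v+60,u-40 if n=='top' else u-60:u+40 if n=='top' else u+60],sz,interpolation=cv2.INTER_CUBIC)
a=crop('top','',(400,600));b=crop('scene','',(400,400))
o=np.zeros((600,800,3),np.uint8);o[:,:400]=a;o[:400,400:]=b;cv2.imwrite('pics/z3.png',o)
E
```

```text
7.5333 [0.5919 0.198  0.1147] yaw -15.99 [ 0.0035 -0.0184 -0.9998] [ 0.1 -0.1 -1.3] 0.02178533431902839
[0.5920108  0.19821057 0.11480258]
top 188 147
scene 256 243
```

View pics/z3.png

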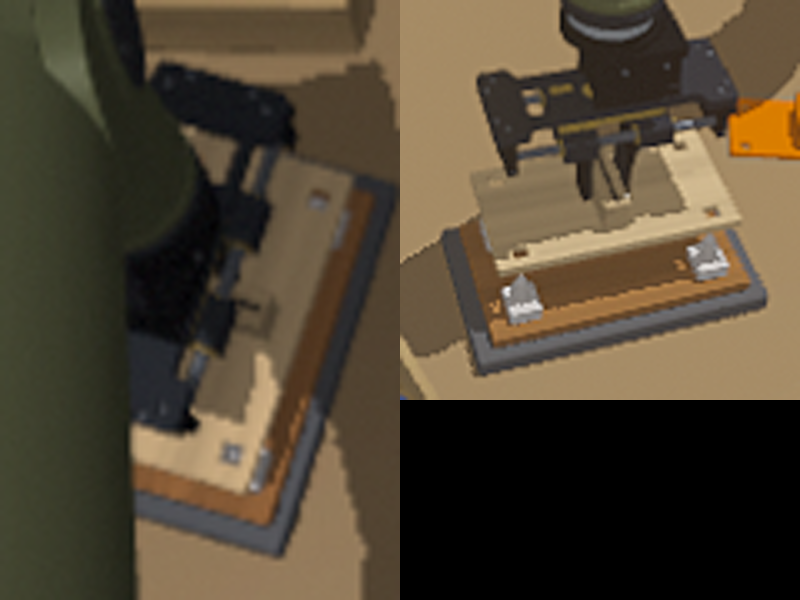

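The view shows the deck level above the rack. Visible holes are at (318,200) and (232,455) in the top half, and (519,253), (712,211), (495,182) in the scene half; the pin tips are at (519,275) and (709,238).

```bash
python3 - <<'E'
from h import *
t=load('top');c=load('scene')
cv=lambda pts,s,o:np.array(pts,float)/s-.5+.5/s+o
th=cv([(318,200),(232,455)],5,[148,87]); sh=cv(np.array([(519,253),(712,211),(495,182)])-[400,0],3.333,[196,183])
sp=cv(np.array([(519,275),(709,238)])-[400,0],3.333,[196,183])
z=.0933
a=p2w(t,th,z); b=p2w(c,sh,z); print('top holes',a.round(4)); print('scene holes',b.round(4)); print('scene pins',p2w(c,sp,.072).round(4))
# pins tips from first top picture
tp=cv(np.array([(567,78),(675,107),(492,292),(604,326)])-[400,0],4.444,[150,105])
for zz in(.06,.072): P=p2w(t,tp,zz); print('top pins',zz,P.round(4).tolist(),P.mean(0))
d=a[0]-a[1]; print('deck yaw top',np.degrees(np.arctan2(d[1],d[0])),np.linalg.norm(d))
def dp(nom,c0,y): 
    y=np.radians(y); return np.array(c0)+[nom[0]*np.cos(y)-nom[1]*np.sin(y),nom[0]*np.sin(y)+nom[1]*np.cos(y)]
print('model holes', [dp(n,[.592,.198],-16).round(4) for n in[(.08,-.04),(-.08,-.04),(.08,.04),(-.08,.04)]])
print('model studs', [dp(n,[.5955,.205],-15.3).round(4) for n in[(.08,-.04),(-.08,-.04),(.08,.04),(-.08,.04)]])
E
```

```text
top holes [[0.659  0.1393 0.0933]
 [0.5046 0.1832 0.0933]]
scene holes [[0.6823 0.2182 0.0933]
 [0.5266 0.2607 0.0933]
 [0.6608 0.1402 0.0933]]
scene pins [[0.6848 0.2215 0.072 ]
 [0.5332 0.2684 0.072 ]]
top pins 0.06 [[0.6842, 0.2186, 0.06], [0.6642, 0.1431, 0.06], [0.5325, 0.2619, 0.06], [0.5103, 0.185, 0.06]] [0.59779167 0.20216376 0.06      ]
top pins 0.072 [[0.6798, 0.2159, 0.072], [0.66, 0.1413, 0.072], [0.5299, 0.2587, 0.072], [0.5079, 0.1828, 0.072]] [0.5943785  0.19968332 0.072     ]
deck yaw top -15.869314377103517 0.16051005296963816
model holes [array([0.6579, 0.1375]), array([0.5041, 0.1816]), array([0.6799, 0.2144]), array([0.5261, 0.2585])]
model studs [array([0.6621, 0.1453]), array([0.5078, 0.1875]), array([0.6832, 0.2225]), array([0.5289, 0.2647])]
```

```bash
python3 - <<'E'
from fit import *
S={}
for n in('top','scene'):
    c=load(n); c['frame']=cv2.cvtColor(cv2.imread(f'pics/{n}0.png'),cv2.COLOR_BGR2RGB); S[n]=c
boxes={'top':(150,105,240,205),'scene':(200,225,312,300)}
def model(c,b,p):
    m=0
    ca,sa=np.cos(p[2]),np.sin(p[2])
    for x in(-.08,.08):
        for y in(-.04,.04):
            q=[p[0]+ca*x-sa*y,p[1]+sa*x+ca*y,p[2]]
            a=hullmask(w2p(c,boxpts(q,.026,.030,.032,.046)),b)
            th=np.linspace(0,6.28,12); r=lambda r,z:np.c_[q[0]+r*np.cos(th),q[1]+r*np.sin(th),0*th+z]
            k=hullmask(w2p(c,np.vstack([r(.0047,.046),r(.0047,.066),r(.0018,.072)])),b)
            m=np.maximum(m,np.maximum(a,k))
    return m
masks={}
for n in S:
    b=boxes[n]; l=cv2.cvtColor(S[n]['frame'],cv2.COLOR_RGB2LAB)[b[1]:b[3],b[0]:b[2]].astype(float)
    ab=l[...,2]-128  # yellowish in wood, ~0 on white
    p0=(.596,.205,-.267); mm=model(S[n],b,p0)
    inner=cv2.erode(hullmask(w2p(S[n],boxpts(p0,.215,.125,.032,.0325)),b),np.ones((3,3)))
    brown=np.median(ab[(inner>.9)&(mm<.1)]); wh=np.median(ab[mm>.95])
    m=np.clip((brown-ab)/(brown-wh),0,1)
    reg=cv2.dilate(mm,np.ones((5,5)))>.05
    S[n]['m']=m;S[n]['reg']=reg; print(n,brown,wh)
def cost(v,ns):
    p=[v[0]/1e3,v[1]/1e3,v[2]/100]
    return sum((np.abs(model(S[n],boxes[n],p)-S[n]['m'])*S[n]['reg']).sum() for n in ns)
for ns in(['top'],['scene'],['top','scene']):
    v=np.array([596,205,-26.7])
    for st in(4,2):
        r=minimize(cost,v,args=(ns,),method='Nelder-Mead',options=dict(initial_simplex=np.vstack([v]+[v+st*e for e in np.eye(3)]),xatol=.05,fatol=.05)); v=r.x
    print(ns,v.round(2),np.degrees(v[2]/100).round(2),r.fun)
E
```

```text
top 25.0 1.0
scene 33.0 2.0
['top'] [597.4  205.03 -26.74] -15.32 61.06617647058823
['scene'] [596.14 204.43 -26.51] -15.19 74.48387096774194
['top', 'scene'] [596.98 204.95 -26.77] -15.34 150.54849778621127
```

Call:
apply_moves(
  motion=[
    {"offset": [3, 4, -4], "twist": 0.6, "claw": 10},
    {"offset": [0, 0, -3], "twist": 0, "claw": 10},
    {"offset": [0, 0, 0], "twist": 0, "claw": 10},
    {"offset": [0, 0, 0], "twist": 0, "claw": 10},
    {"offset": [0, 0, 0], "twist": 0, "claw": 10},
    {"offset": [0, 0, 0], "twist": 0, "claw": 10},
    {"offset": [0, 0, 0], "twist": 0, "claw": 10},
    {"offset": [0, 0, 0], "twist": 0, "claw": 10},
  ],
)

```text
clock: 8.3
tcp_pos: [0.5956, 0.2032, 0.1076]
tcp_rot: [0.431, -0.556, 0.568, -0.427]
contact_force: [-0.1, -0.8, -1.8]
gripper_width: 0.0217
```

```bash
cat > look.py <<'E'
from h import *
import sys
k=sys.argv[1]
for n in('top','scene'): snap(n,n+k+'.png')
def crop(n,x0,x1,sz):
    c=load(n); u,v=w2p(c,[[.5955,.205,.08]])[0].astype(int); print(n,'crop origin',u+x0,v-(60 if n=='top' else 40))
    a=cv2.imread(f'pics/{n}{k}.png'); a=a[v-60:v+60,u+x0:u+x1] if n=='top' else a[v-40:v+40,u+x0:u+x1]
    return cv2.resize(a,sz,interpolation=cv2.INTER_CUBIC)
a=crop('top',-10,40,(250,600));b=crop('scene',-55,55,(550,400))
o=np.zeros((600,800,3),np.uint8);o[:,:250]=a;o[:400,250:]=b;cv2.imwrite(f'pics/look{k}.png',o)
E
python3 st.py; python3 look.py 3
```

```text
8.3 [0.5956 0.2032 0.1076] yaw -15.28 [ 0.0049 -0.0174 -0.9998] [-0.1 -0.8 -1.8] 0.021651367060888622
top crop origin 178 88
scene crop origin 201 206
```

View pics/look3.png

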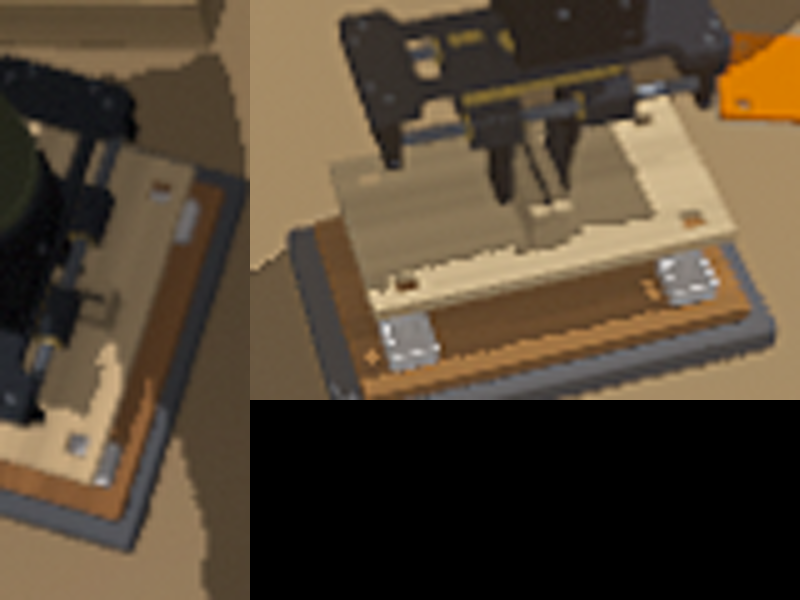

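Holes in this view: top half (161,191) and (77,443); scene half (406,284), (692,218), (370,181), (643,120).

```bash
python3 - <<'E'
from h import *
t=load('top');c=load('scene')
cv=lambda pts,o:np.array(pts,float)/5-.4+o
z=.1077-.0295+.008
def cen(P,noms,y=-15.3):
    y=np.radians(y);M=np.array([[np.cos(y),-np.sin(y)],[np.sin(y),np.cos(y)]])
    return P[:,:2]-np.array(noms)@M.T
a=p2w(t,cv([(161,191),(77,443)],[178,88]),z)
b=p2w(c,cv(np.array([(406,284),(692,218),(370,181),(643,120)])-[250,0],[201,206]),z)
k=p2w(c,cv(np.array([(331,165),(373,293),(735,230),(672,98)])-[250,0],[201,206]),z)
print('top',cen(a,[(.08,-.04),(-.08,-.04)]).round(4).tolist())
print('scene',cen(b,[(.08,.04),(-.08,.04),(.08,-.04),(-.08,-.04)]).round(4).tolist())
print('corners',cen(k,[(.1,-.055),(.1,.055),(-.1,.055),(-.1,-.055)]).round(4).tolist())
print(observe()['tcp_pos'])
E
```

```text
top [[0.5974, 0.2043], [0.5979, 0.2051]]
scene [[0.5972, 0.2073], [0.5965, 0.2052], [0.5984, 0.2096], [0.5962, 0.2063]]
corners [[0.5956, 0.2074], [0.5916, 0.1945], [0.5973, 0.2048], [0.5945, 0.2093]]
[0.5956331  0.2031804  0.10760418]
```

Call:
apply_moves(
  motion=[
    {"offset": [0, -1, -3], "twist": 0, "claw": 10},
    {"offset": [0, 0, -3], "twist": 0, "claw": 10},
    {"offset": [0, 0, -3], "twist": 0, "claw": 10},
    {"offset": [0, 0, -2], "twist": 0, "claw": 10},
    {"offset": [0, 0, -1], "twist": 0, "claw": 10},
    {"offset": [0, 0, 0], "twist": 0, "claw": 10},
    {"offset": [0, 0, 0], "twist": 0, "claw": 10},
    {"offset": [0, 0, 0], "twist": 0, "claw": 10},
  ],
)

```text
clock: 9.07
tcp_pos: [0.5953, 0.2018, 0.0939]
tcp_rot: [0.432, -0.556, 0.568, -0.426]
contact_force: [0.6, 0.1, -1.8]
gripper_width: 0.0216
```

```bash
python3 st.py
```

```text
9.0667 [0.5953 0.2018 0.0939] yaw -15.29 [ 0.0043 -0.0178 -0.9998] [ 0.6  0.1 -1.8] 0.021601514027096036
```

Call:
apply_moves(
  motion=[
    {"offset": [0, 0, -2], "twist": 0, "claw": 10},
    {"offset": [0, 0, -2], "twist": 0, "claw": 10},
    {"offset": [0, 0, -1], "twist": 0, "claw": 10},
    {"offset": [0, 0, -1], "twist": 0, "claw": 10},
    {"offset": [0, 0, 0], "twist": 0, "claw": 10},
    {"offset": [0, 0, 0], "twist": 0, "claw": 10},
    {"offset": [0, 0, 0], "twist": 0, "claw": 10},
    {"offset": [0, 0, 0], "twist": 0, "claw": 10},
  ],
)

```text
clock: 9.73
tcp_pos: [0.5956, 0.2019, 0.0876]
tcp_rot: [0.431, -0.556, 0.568, -0.427]
contact_force: [0.8, 0.7, -1.3]
gripper_width: 0.0223
```

```bash
python3 st.py; python3 look.py 4
```

```text
9.7333 [0.5956 0.2019 0.0876] yaw -15.29 [ 0.0048 -0.0175 -0.9998] [ 0.8  0.7 -1.3] 0.022277936747243415
top crop origin 178 88
scene crop origin 201 206
```

View pics/look4.png

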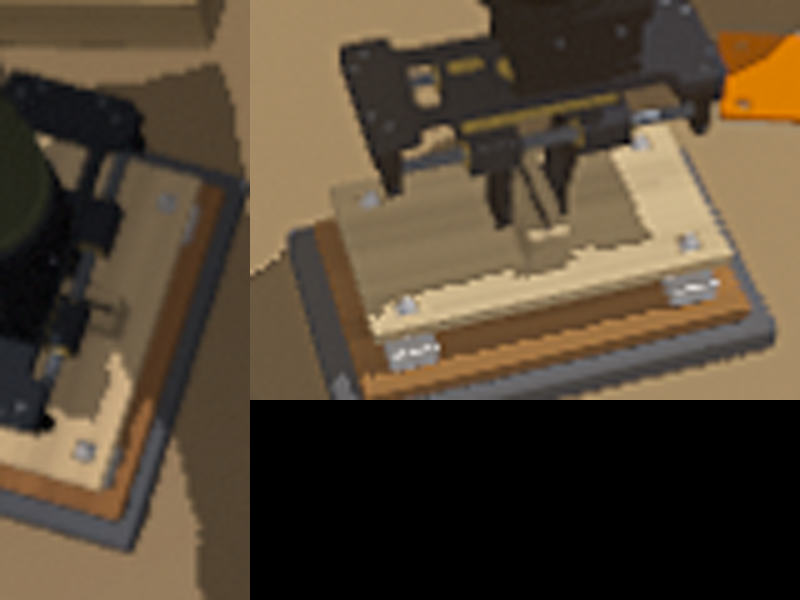

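All four pins show in their holes: (406,303), (688,242), (370,198), (643,140). Lower to the barbs, then release.

Call:
apply_moves(
  motion=[
    {"offset": [0, 0, -1], "twist": 0, "claw": 10},
    {"offset": [0, 0, -1], "twist": 0, "claw": 10},
    {"offset": [0, 0, -1], "twist": 0, "claw": 10},
    {"offset": [0, 0, -0.5], "twist": 0, "claw": 10},
    {"offset": [0, 0, 0], "twist": 0, "claw": 10},
    {"offset": [0, 0, 0], "twist": 0, "claw": 10},
    {"offset": [0, 0, 0], "twist": 0, "claw": 10},
    {"offset": [0, 0, 0], "twist": 0, "claw": 10},
  ],
)

```text
clock: 10.5
tcp_pos: [0.5952, 0.2026, 0.0841]
tcp_rot: [0.432, -0.556, 0.568, -0.427]
contact_force: [-0.4, -0.2, -1.0]
gripper_width: 0.0219
```

```bash
python3 st.py
```

```text
10.5 [0.5952 0.2026 0.0841] yaw -15.25 [ 0.0042 -0.0167 -0.9999] [-0.4 -0.2 -1. ] 0.021902393600088922
```

Call:
apply_moves(
  motion=[
    {"offset": [0, 0, 0], "twist": 0, "claw": 50},
    {"offset": [0, 0, 0], "twist": 0, "claw": 50},
    {"offset": [0, 0, 0], "twist": 0, "claw": 50},
    {"offset": [0, 0, 0], "twist": 0, "claw": 50},
    {"offset": [0, 0, 10], "twist": 0, "claw": 50},
    {"offset": [0, 0, 15], "twist": 0, "claw": 50},
    {"offset": [0, 0, 20], "twist": 0, "claw": 50},
    {"offset": [0, 0, 20], "twist": 0, "claw": 50},
  ],
)

```text
clock: 11.17
tcp_pos: [0.5937, 0.201, 0.1494]
tcp_rot: [0.433, -0.556, 0.568, -0.424]
contact_force: [1.4, 0.4, -0.4]
gripper_width: 0.05
```

```bash
python3 st.py; python3 look.py 5
```

```text
11.1667 [0.5937 0.201  0.1494] yaw -15.31 [-2.000e-04 -2.060e-02 -9.998e-01] [ 1.4  0.4 -0.4] 0.049963741019894245
top crop origin 178 88
scene crop origin 201 206
```

View pics/look5.png

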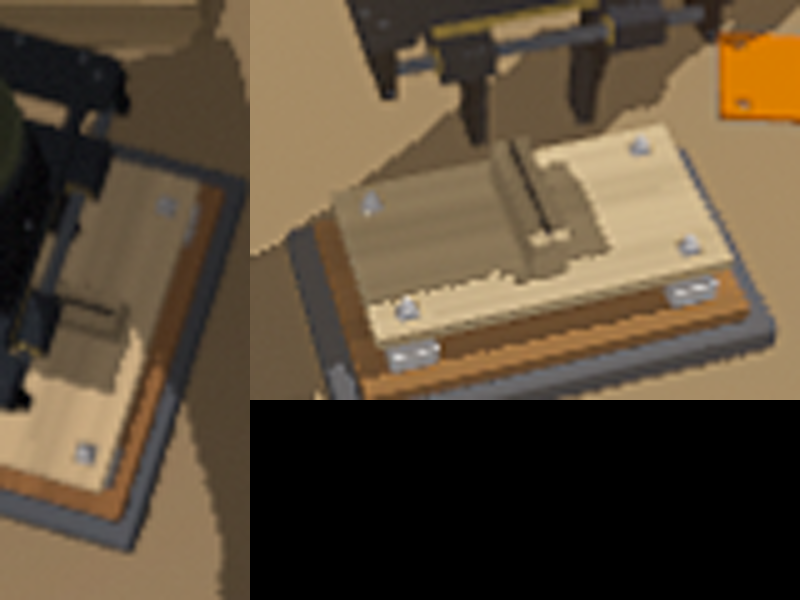

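Call:
apply_moves(
  motion=[
    {"offset": [18, -4, 0], "twist": 0, "claw": 0},
    {"offset": [20, -5, 0], "twist": 0, "claw": 0},
    {"offset": [18, -5, 0], "twist": 0, "claw": 0},
    {"offset": [8, -3, 0], "twist": 0, "claw": 0},
    {"offset": [0, 0, 0], "twist": 0, "claw": 0},
    {"offset": [0, 0, 0], "twist": 0, "claw": 0},
    {"offset": [0, 0, 0], "twist": 0, "claw": 0},
    {"offset": [0, 0, 0], "twist": 0, "claw": 0},
  ],
)

```text
clock: 11.93
tcp_pos: [0.6602, 0.1859, 0.1539]
tcp_rot: [0.431, -0.556, 0.567, -0.428]
contact_force: [0.1, -0.1, 0.0]
gripper_width: 0.0055
```

```bash
python3 st.py
```

```text
11.9333 [0.6602 0.1859 0.1539] yaw -15.17 [ 0.0054 -0.0142 -0.9999] [ 0.1 -0.1  0. ] 0.0055445891888886035
```

Call:
apply_moves(
  motion=[
    {"offset": [5, -2, -10], "twist": 0, "claw": 0},
    {"offset": [0, 0, -15], "twist": 0, "claw": 0},
    {"offset": [0, 0, -15], "twist": 0, "claw": 0},
    {"offset": [0, 0, -10], "twist": 0, "claw": 0},
    {"offset": [0, 0, -5], "twist": 0, "claw": 0},
    {"offset": [0, 0, 0], "twist": 0, "claw": 0},
    {"offset": [0, 0, 0], "twist": 0, "claw": 0},
    {"offset": [0, 0, 0], "twist": 0, "claw": 0},
  ],
)

```text
clock: 12.6
tcp_pos: [0.6627, 0.1865, 0.0947]
tcp_rot: [0.432, -0.557, 0.565, -0.429]
contact_force: [0.2, -0.1, -0.1]
gripper_width: 0.0004
```

```bash
python3 st.py
```

```text
12.6 [0.6627 0.1865 0.0947] yaw -14.93 [ 0.0036 -0.0118 -0.9999] [ 0.2 -0.1 -0.1] 0.0003905846036666321
```

Call:
apply_moves(
  motion=[
    {"offset": [2, -2, -4], "twist": 0, "claw": 0},
    {"offset": [0, 0, -4], "twist": 0, "claw": 0},
    {"offset": [0, 0, -3], "twist": 0, "claw": 0},
    {"offset": [0, 0, -2], "twist": 0, "claw": 0},
    {"offset": [0, 0, -1], "twist": 0, "claw": 0},
    {"offset": [0, 0, -1], "twist": 0, "claw": 0},
    {"offset": [0, 0, -1], "twist": 0, "claw": 0},
    {"offset": [0, 0, -1], "twist": 0, "claw": 0},
  ],
)

```text
clock: 13.27
tcp_pos: [0.6669, 0.1845, 0.079]
tcp_rot: [0.431, -0.556, 0.565, -0.431]
contact_force: [-0.7, -0.2, -0.3]
gripper_width: 0.0001
```

Call:
apply_moves(
  motion=[
    {"offset": [0, 0, -1], "twist": 0, "claw": 0},
    {"offset": [0, 0, -1], "twist": 0, "claw": 0},
    {"offset": [0, 0, -1], "twist": 0, "claw": 0},
    {"offset": [0, 0, -1], "twist": 0, "claw": 0},
    {"offset": [0, 0, -0.5], "twist": 0, "claw": 0},
    {"offset": [0, 0, 0], "twist": 0, "claw": 0},
    {"offset": [0, 0, 0], "twist": 0, "claw": 0},
    {"offset": [0, 0, 0], "twist": 0, "claw": 0},
  ],
)

```text
clock: 13.93
tcp_pos: [0.667, 0.1846, 0.0755]
tcp_rot: [0.43, -0.556, 0.565, -0.431]
contact_force: [-0.7, 0.4, 2.0]
gripper_width: 0.0007
```

Call:
apply_moves(
  motion=[
    {"offset": [0, 0, -1], "twist": 0, "claw": 0},
    {"offset": [0, 0, -1], "twist": 0, "claw": 0},
    {"offset": [0, 0, -1], "twist": 0, "claw": 0},
    {"offset": [0, 0, -1], "twist": 0, "claw": 0},
    {"offset": [0, 0, -1], "twist": 0, "claw": 0},
    {"offset": [0, 0, -1], "twist": 0, "claw": 0},
    {"offset": [0, 0, -1], "twist": 0, "claw": 0},
    {"offset": [0, 0, -1], "twist": 0, "claw": 0},
  ],
)

```text
clock: 14.6
tcp_pos: [0.6672, 0.1848, 0.0726]
tcp_rot: [0.43, -0.557, 0.565, -0.432]
contact_force: [-3.4, -1.4, 7.3]
gripper_width: 0.0004
```

Call:
apply_moves(
  motion=[
    {"offset": [0, 0, -1.5], "twist": 0, "claw": 0},
    {"offset": [0, 0, -1.5], "twist": 0, "claw": 0},
    {"offset": [0, 0, -1.5], "twist": 0, "claw": 0},
    {"offset": [0, 0, -1.5], "twist": 0, "claw": 0},
    {"offset": [0, 0, -1.5], "twist": 0, "claw": 0},
    {"offset": [0, 0, -1.5], "twist": 0, "claw": 0},
    {"offset": [0, 0, -1.5], "twist": 0, "claw": 0},
    {"offset": [0, 0, -1.5], "twist": 0, "claw": 0},
  ],
)

```text
clock: 15.27
tcp_pos: [0.6675, 0.1849, 0.0708]
tcp_rot: [0.429, -0.558, 0.563, -0.433]
contact_force: [-4.7, -0.6, 10.0]
gripper_width: 0.0003
```

Call:
apply_moves(
  motion=[
    {"offset": [-0.3, 0, -2], "twist": 0, "claw": 0},
    {"offset": [-0.3, 0, -2], "twist": 0, "claw": 0},
    {"offset": [-0.3, 0, -2], "twist": 0, "claw": 0},
    {"offset": [-0.3, 0, -2], "twist": 0, "claw": 0},
    {"offset": [-0.3, 0, -2], "twist": 0, "claw": 0},
    {"offset": [-0.3, 0, -2], "twist": 0, "claw": 0},
    {"offset": [-0.3, 0, -2], "twist": 0, "claw": 0},
    {"offset": [-0.3, 0, -2], "twist": 0, "claw": 0},
  ],
)

```text
clock: 15.93
tcp_pos: [0.6676, 0.1851, 0.0693]
tcp_rot: [0.426, -0.559, 0.563, -0.435]
contact_force: [-4.9, -1.8, 12.4]
gripper_width: 0.0004
```

Call:
apply_moves(
  motion=[
    {"offset": [-0.4, 0, -2.4], "twist": -0.2, "claw": 0},
    {"offset": [-0.4, 0, -2.4], "twist": -0.2, "claw": 0},
    {"offset": [-0.4, 0, -2.4], "twist": -0.2, "claw": 0},
    {"offset": [-0.4, 0, -2.4], "twist": -0.2, "claw": 0},
    {"offset": [-0.4, 0, -2.4], "twist": -0.2, "claw": 0},
    {"offset": [-0.4, 0, -2.4], "twist": -0.2, "claw": 0},
    {"offset": [-0.4, 0, -2.4], "twist": -0.2, "claw": 0},
    {"offset": [-0.4, 0, -2.4], "twist": -0.2, "claw": 0},
  ],
)

```text
clock: 16.6
tcp_pos: [0.6682, 0.1854, 0.0678]
tcp_rot: [0.414, -0.565, 0.568, -0.431]
contact_force: [-5.0, -0.9, 13.7]
gripper_width: 0.0005
```

Call:
apply_moves(
  motion=[
    {"offset": [-0.5, 0, -2.8], "twist": 0.1, "claw": 0},
    {"offset": [-0.5, 0, -2.8], "twist": 0.1, "claw": 0},
    {"offset": [-0.5, 0, -2.8], "twist": 0.1, "claw": 0},
    {"offset": [-0.5, 0, -2.8], "twist": 0.1, "claw": 0},
    {"offset": [-0.5, 0, -2.8], "twist": 0.1, "claw": 0},
    {"offset": [-0.5, 0, -2.8], "twist": 0.1, "claw": 0},
    {"offset": [-0.5, 0, -2.8], "twist": 0.1, "claw": 0},
    {"offset": [-0.5, 0, -2.8], "twist": 0.1, "claw": 0},
  ],
)

```text
clock: 17.27
tcp_pos: [0.6684, 0.1858, 0.0626]
tcp_rot: [0.414, -0.563, 0.565, -0.439]
contact_force: [-6.9, -1.8, 16.3]
gripper_width: 0.0002
```

Call:
apply_moves(
  motion=[
    {"offset": [-0.6, 0, -2.8], "twist": 0.1, "claw": 0},
    {"offset": [-0.6, 0, -2.8], "twist": 0.1, "claw": 0},
    {"offset": [-0.6, 0, -2.8], "twist": 0.1, "claw": 0},
    {"offset": [-0.6, 0, -2.8], "twist": 0.1, "claw": 0},
    {"offset": [-0.6, 0, -2.8], "twist": 0.1, "claw": 0},
    {"offset": [-0.6, 0, -2.8], "twist": 0.1, "claw": 0},
    {"offset": [-0.6, 0, -2.8], "twist": 0.1, "claw": 0},
    {"offset": [-0.6, 0, -2.8], "twist": 0.1, "claw": 0},
  ],
)

```text
clock: 17.93
tcp_pos: [0.6683, 0.1857, 0.0627]
tcp_rot: [-0.413, 0.561, -0.561, 0.448]
contact_force: [-6.0, -1.1, 15.8]
gripper_width: 0.0006
```

```bash
python3 st.py; python3 look.py 6
```

```text
17.9333 [0.6683 0.1857 0.0627] yaw -15.05 [ 0.0388  0.0298 -0.9988] [-6.  -1.1 15.8] 0.0005732128230878281
top crop origin 178 88
scene crop origin 201 206
```

View pics/look6.png

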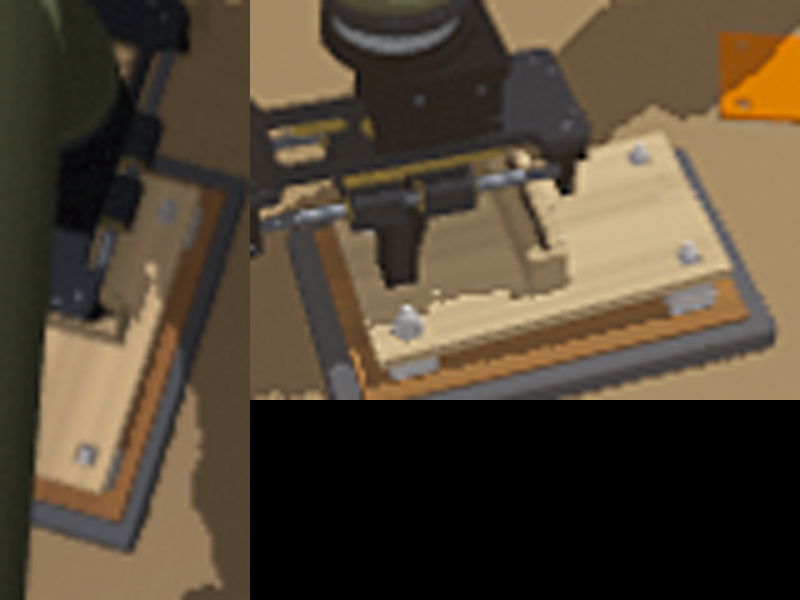

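The (+x,+y) stud at (406,322) has clicked, since its pin now stands tall. The stud behind the gripper is not visible, so I press slightly more.

Call:
apply_moves(
  motion=[
    {"offset": [-0.6, 0, -3.2], "twist": 0, "claw": 0},
    {"offset": [-0.6, 0, -3.2], "twist": 0, "claw": 0},
    {"offset": [-0.6, 0, -3.2], "twist": 0, "claw": 0},
    {"offset": [-0.6, 0, -3.2], "twist": 0, "claw": 0},
    {"offset": [-0.6, 0, -3.2], "twist": 0, "claw": 0},
    {"offset": [-0.6, 0, -3.2], "twist": 0, "claw": 0},
    {"offset": [-0.6, 0, -3.2], "twist": 0, "claw": 0},
    {"offset": [-0.6, 0, -3.2], "twist": 0, "claw": 0},
  ],
)

```text
clock: 18.7
tcp_pos: [0.6682, 0.1855, 0.0618]
tcp_rot: [-0.408, 0.562, -0.56, 0.452]
contact_force: [-6.9, -1.2, 16.9]
gripper_width: 0.0004
```

Call:
apply_moves(
  motion=[
    {"offset": [0, 0, 1], "twist": 0, "claw": 0},
    {"offset": [0, 0, 1], "twist": 0, "claw": 0},
    {"offset": [0, 0, 1], "twist": 0, "claw": 0},
    {"offset": [0, 0, 0], "twist": 0, "claw": 0},
    {"offset": [0, 0, 0], "twist": 0, "claw": 0},
    {"offset": [0, 0, 0], "twist": 0, "claw": 0},
    {"offset": [0, 0, -0.5], "twist": 0, "claw": 0},
    {"offset": [0, 0, -0.5], "twist": 0, "claw": 0},
  ],
)

```text
clock: 19.37
tcp_pos: [0.6686, 0.1856, 0.0672]
tcp_rot: [-0.407, 0.563, -0.56, 0.453]
contact_force: [-1.6, -0.3, 5.4]
gripper_width: 0.0005
```

```bash
python3 st.py
```

```text
19.3667 [0.6686 0.1856 0.0672] yaw -15.19 [ 0.0488  0.0432 -0.9979] [-1.6 -0.3  5.4] 0.0005281889721596067
```

Call:
apply_moves(
  motion=[
    {"offset": [0, 0, 15], "twist": 0, "claw": 0},
    {"offset": [0, 0, 25], "twist": 0, "claw": 0},
    {"offset": [-10, 3, 20], "twist": 0, "claw": 0},
    {"offset": [-30, 7, 0], "twist": 0, "claw": 0},
    {"offset": [-32, 8, 0], "twist": 0, "claw": 0},
    {"offset": [-32, 8, 0], "twist": 0, "claw": 0},
    {"offset": [-22, 6, 0], "twist": 0, "claw": 0},
    {"offset": [-5, 2, 0], "twist": 0, "claw": 0},
  ],
)

```text
clock: 20.03
tcp_pos: [0.5359, 0.2172, 0.1308]
tcp_rot: [0.404, -0.562, 0.563, -0.452]
contact_force: [0.7, 0.0, 0.3]
gripper_width: 0.0006
```

```bash
python3 st.py; python3 look.py 7
```

```text
20.0333 [0.5359 0.2172 0.1308] yaw -15.52 [ 0.0534  0.04   -0.9978] [0.7 0.  0.3] 0.0006462098515386843
top crop origin 178 88
scene crop origin 201 206
```

View pics/look7.png

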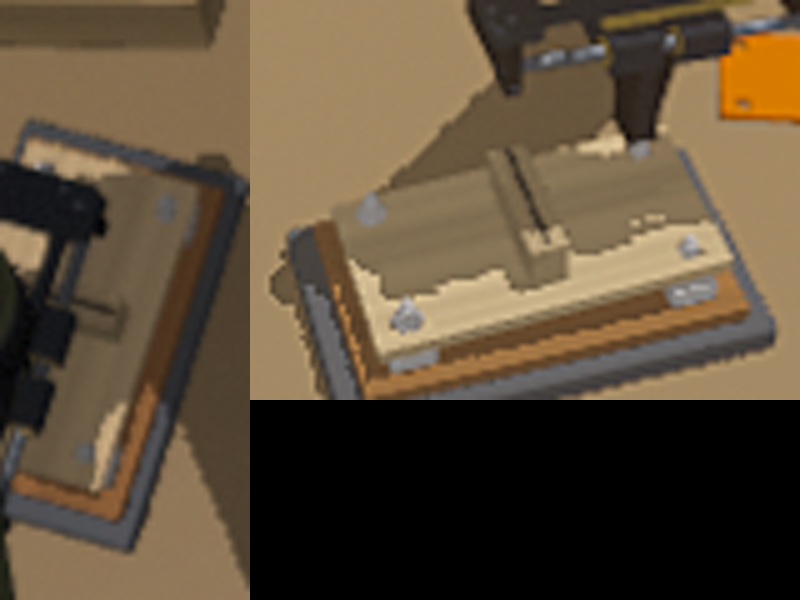

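Both +x pins, (370,207) and (406,317), stand tall, so that end has clicked and the -x end remains.

Call:
apply_moves(
  motion=[
    {"offset": [-7, 4, -8], "twist": 0, "claw": 0},
    {"offset": [0, 0, -12], "twist": 0, "claw": 0},
    {"offset": [0, 0, -10], "twist": 0, "claw": 0},
    {"offset": [0, 0, -6], "twist": 0, "claw": 0},
    {"offset": [0, 0, -2], "twist": 0, "claw": 0},
    {"offset": [0, 0, 0], "twist": 0, "claw": 0},
    {"offset": [0, 0, 0], "twist": 0, "claw": 0},
    {"offset": [0, 0, 0], "twist": 0, "claw": 0},
  ],
)

```text
clock: 20.8
tcp_pos: [0.5368, 0.2162, 0.0875]
tcp_rot: [0.402, -0.561, 0.567, -0.449]
contact_force: [0.4, 1.0, 0.4]
gripper_width: 0.0006
```

```bash
python3 st.py
```

```text
20.8 [0.5368 0.2162 0.0875] yaw -15.99 [ 0.0589  0.0336 -0.9977] [0.4 1.  0.4] 0.0006027857467357321
```

Call:
apply_moves(
  motion=[
    {"offset": [-6, 4, 0], "twist": 0.5, "claw": 0},
    {"offset": [-4, 2, -2], "twist": 0, "claw": 0},
    {"offset": [-1, 0, -3], "twist": 0, "claw": 0},
    {"offset": [0, 0, -2], "twist": 0, "claw": 0},
    {"offset": [0, 0, -2], "twist": 0, "claw": 0},
    {"offset": [0, 0, -1], "twist": 0, "claw": 0},
    {"offset": [0, 0, -1], "twist": 0, "claw": 0},
    {"offset": [0, 0, -1], "twist": 0, "claw": 0},
  ],
)

```text
clock: 21.47
tcp_pos: [0.5254, 0.2238, 0.0762]
tcp_rot: [0.404, -0.559, 0.565, -0.454]
contact_force: [-0.5, 0.7, 1.5]
gripper_width: 0.0009
```

```bash
python3 st.py
```

```text
21.4667 [0.5254 0.2238 0.0762] yaw -15.4 [ 0.061   0.0366 -0.9975] [-0.5  0.7  1.5] 0.000866019938410076
```

Call:
apply_moves(
  motion=[
    {"offset": [-0.2, 0, -1.2], "twist": 0, "claw": 0},
    {"offset": [-0.2, 0, -1.2], "twist": 0, "claw": 0},
    {"offset": [-0.2, 0, -1.5], "twist": 0, "claw": 0},
    {"offset": [-0.2, 0, -1.5], "twist": 0, "claw": 0},
    {"offset": [-0.2, 0, -1.5], "twist": 0, "claw": 0},
    {"offset": [-0.2, 0, -1.8], "twist": 0, "claw": 0},
    {"offset": [-0.2, 0, -1.8], "twist": 0, "claw": 0},
    {"offset": [-0.2, 0, -1.8], "twist": 0, "claw": 0},
  ],
)

```text
clock: 22.13
tcp_pos: [0.5264, 0.2246, 0.0701]
tcp_rot: [0.401, -0.56, 0.564, -0.455]
contact_force: [-4.4, -2.3, 10.9]
gripper_width: 0.0004
```

Call:
apply_moves(
  motion=[
    {"offset": [-0.3, 0, -2], "twist": 0, "claw": 0},
    {"offset": [-0.3, 0, -2], "twist": 0, "claw": 0},
    {"offset": [-0.3, 0, -2], "twist": 0, "claw": 0},
    {"offset": [-0.3, 0, -2], "twist": 0, "claw": 0},
    {"offset": [-0.3, 0, -2], "twist": 0, "claw": 0},
    {"offset": [-0.3, 0, -2], "twist": 0, "claw": 0},
    {"offset": [-0.3, 0, -2], "twist": 0, "claw": 0},
    {"offset": [-0.3, 0, -2], "twist": 0, "claw": 0},
  ],
)

```text
clock: 22.8
tcp_pos: [0.5267, 0.2245, 0.0672]
tcp_rot: [-0.399, 0.563, -0.562, 0.456]
contact_force: [-5.7, -2.0, 15.7]
gripper_width: 0.0001
```

Call:
apply_moves(
  motion=[
    {"offset": [-0.4, 0, -2.1], "twist": 0, "claw": 0},
    {"offset": [-0.4, 0, -2.1], "twist": 0, "claw": 0},
    {"offset": [-0.4, 0, -2.1], "twist": 0, "claw": 0},
    {"offset": [-0.4, 0, -2.1], "twist": 0, "claw": 0},
    {"offset": [-0.4, 0, -2.1], "twist": 0, "claw": 0},
    {"offset": [-0.4, 0, -2.1], "twist": 0, "claw": 0},
    {"offset": [-0.4, 0, -2.1], "twist": 0, "claw": 0},
    {"offset": [-0.4, 0, -2.1], "twist": 0, "claw": 0},
  ],
)

```text
clock: 23.47
tcp_pos: [0.5268, 0.2243, 0.0664]
tcp_rot: [-0.396, 0.566, -0.56, 0.457]
contact_force: [-6.0, -2.4, 15.4]
gripper_width: 0.0008
```

Call:
apply_moves(
  motion=[
    {"offset": [-0.5, 0, -2.4], "twist": 0, "claw": 0},
    {"offset": [-0.5, 0, -2.4], "twist": 0, "claw": 0},
    {"offset": [-0.5, 0, -2.4], "twist": 0, "claw": 0},
    {"offset": [-0.5, 0, -2.4], "twist": 0, "claw": 0},
    {"offset": [-0.5, 0, -2.4], "twist": 0, "claw": 0},
    {"offset": [-0.5, 0, -2.4], "twist": 0, "claw": 0},
    {"offset": [-0.5, 0, -2.4], "twist": 0, "claw": 0},
    {"offset": [-0.5, 0, -2.4], "twist": 0, "claw": 0},
  ],
)

```text
clock: 24.13
tcp_pos: [0.5269, 0.2243, 0.0613]
tcp_rot: [-0.393, 0.569, -0.559, 0.459]
contact_force: [-7.5, -3.6, 17.0]
gripper_width: 0.0004
```

Call:
apply_moves(
  motion=[
    {"offset": [-0.5, 0, -2.8], "twist": 0, "claw": 0},
    {"offset": [-0.5, 0, -2.8], "twist": 0, "claw": 0},
    {"offset": [-0.5, 0, -2.8], "twist": 0, "claw": 0},
    {"offset": [-0.5, 0, -2.8], "twist": 0, "claw": 0},
    {"offset": [-0.5, 0, -2.8], "twist": 0, "claw": 0},
    {"offset": [-0.5, 0, -2.8], "twist": 0, "claw": 0},
    {"offset": [-0.5, 0, -2.8], "twist": 0, "claw": 0},
    {"offset": [-0.5, 0, -2.8], "twist": 0, "claw": 0},
  ],
)

```text
clock: 24.8
tcp_pos: [0.5269, 0.2242, 0.0595]
tcp_rot: [-0.389, 0.573, -0.555, 0.46]
contact_force: [-7.8, -3.8, 21.9]
gripper_width: 0.0005
```

Call:
apply_moves(
  motion=[
    {"offset": [0.5, 0, 1], "twist": 0, "claw": 0},
    {"offset": [0, 0, 1], "twist": 0, "claw": 0},
    {"offset": [0, 0, 1], "twist": 0, "claw": 0},
    {"offset": [0, 0, 0], "twist": 0, "claw": 0},
    {"offset": [0, 0, 0], "twist": 0, "claw": 0},
    {"offset": [0, 0, 0], "twist": 0, "claw": 0},
    {"offset": [0, 0, -0.5], "twist": 0, "claw": 0},
    {"offset": [0, 0, -0.5], "twist": 0, "claw": 0},
  ],
)

```text
clock: 25.47
tcp_pos: [0.5271, 0.2241, 0.0663]
tcp_rot: [-0.389, 0.575, -0.554, 0.46]
contact_force: [-2.0, -0.0, 6.1]
gripper_width: 0.0005
```

Call:
apply_moves(
  motion=[
    {"offset": [0, 0, 12], "twist": 0, "claw": 0},
    {"offset": [0, 0, 25], "twist": 0, "claw": 0},
    {"offset": [0, 0, 30], "twist": 0, "claw": 0},
    {"offset": [0, -15, 20], "twist": 0, "claw": 0},
    {"offset": [0, -35, 0], "twist": 0, "claw": 0},
    {"offset": [0, -40, 0], "twist": 0, "claw": 0},
    {"offset": [0, -40, 0], "twist": 0, "claw": 0},
    {"offset": [0, -40, 0], "twist": 0, "claw": 0},
  ],
)

```text
clock: 26.13
tcp_pos: [0.5265, 0.0596, 0.1585]
tcp_rot: [-0.393, 0.569, -0.551, 0.467]
contact_force: [-0.5, -0.1, -0.3]
gripper_width: 0.0004
```

Call:
apply_moves(
  motion=[
    {"offset": [0, -35, 0], "twist": 0, "claw": 0},
    {"offset": [0, -20, 0], "twist": 0, "claw": 0},
    {"offset": [0, -5, 0], "twist": 0, "claw": 0},
    {"offset": [0, 0, 0], "twist": 0, "claw": 0},
    {"offset": [0, 0, 0], "twist": 0, "claw": 0},
    {"offset": [0, 0, 0], "twist": 0, "claw": 0},
    {"offset": [0, 0, 0], "twist": 0, "claw": 0},
    {"offset": [0, 0, 0], "twist": 0, "claw": 0},
  ],
)

```text
clock: 26.8
tcp_pos: [0.5274, -0.0094, 0.1612]
tcp_rot: [-0.389, 0.57, -0.555, 0.465]
contact_force: [-0.1, -0.1, -0.2]
gripper_width: 0.0006
```

```bash
python3 st.py; sed -i "s/crop('top',-10,40,(250,600))/crop('top',-25,25,(250,600))/" look.py; python3 look.py 8
```

```text
26.8 [ 0.5274 -0.0094  0.1612] yaw -15.68 [ 0.0729  0.0823 -0.9939] [-0.1 -0.1 -0.2] 0.0005970175860837101
top crop origin 163 88
scene crop origin 201 206
```

View pics/look8.png

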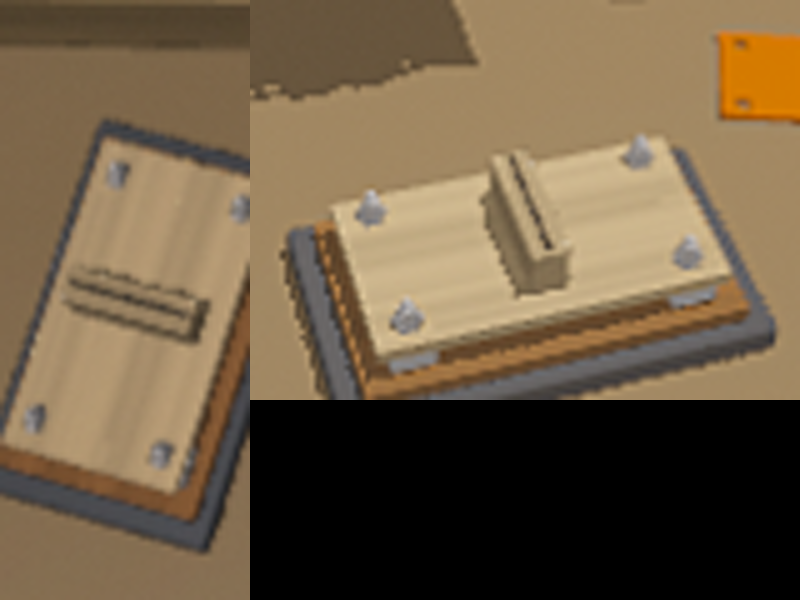

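All four pins, (406,317), (370,210), (640,153) and (688,250), stand equally tall and the board looks level. A quick numeric check of the corner heights follows.

```bash
python3 - <<'E'
from fit import *
c=load('scene')
b=(205,222,312,286); o=np.array([201,206])
for z in(.054,.058,.062):
    P=boxpts([.5966,.2048,np.radians(-15.3)],.2,.11,z-.008,z)[1::2]
    print(z,((w2p(c,P)-o+.4)*5+[250,0]).round(0).tolist())
E
```

```text
0.054 [[661.0, 134.0], [731.0, 269.0], [330.0, 203.0], [376.0, 350.0]]
0.058 [[661.0, 130.0], [731.0, 265.0], [330.0, 198.0], [376.0, 345.0]]
0.062 [[662.0, 125.0], [732.0, 260.0], [329.0, 193.0], [376.0, 340.0]]
```

The observed corners, (665,137), (732,268), (331,205) and (378,352), match the home height at all four. I hand the job in.

```bash
python3 -c "
from station import *
print(sign_off())"
```

```text
the job is handed in; nothing more can be done
None
```

I handed the job in at about 27 s of robot time. The deck is on the rack with all four studs clicked through and the gripper clear of it. The hand-in reports no verdict, so what follows is from my own checks.

**What I did:**
1. I lifted the larger plywood deck by its batten and lowered it over the four pins. The camera showed all four pins in their holes before I released it onto the barbs.
2. I pressed the +x end with up to about 17 N and then the -x end with up to about 22 N, against the limit of about 29 N. These are the readings at the end of each move call.

**Last checks:**
- **Pins:** all four stand equally tall in the final picture.
- **Height:** the four board corners lie within a few crop pixels (about 1 px in the camera) of where a fully home deck should appear. The spacing for 4 mm of height is about 5 crop pixels.
- **Contact height:** back-calculated to zero load, both ends gave nearly the same tool height, 69.7 and 69.1 mm. That is about 1 mm above the calculated 68.6 mm, but well below the roughly 72 mm a half-clicked end would give.

**What disagreed or was not checked:**
- The two cameras differed by about 1–3 mm on where the deck sat relative to the rack before lowering; I split the difference and it fitted.
- The tool drifted to about 6 degrees of tilt during the pressing, with no visible effect on the deck.
- I did not measure the soaps and other goods afterwards. The planned path kept clear of them, and the force readings showed no unexpected contact.

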